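# Fit the top tier of the diya stand

## Task

Finish putting the diya stand together: swing the lid of the wooden case right back until it rests open on its stop, lift the top tier out by its pillar, turn it until the splines of its stem mesh with the socket on top of the stand, and slide it fully home so that its flange sits flat on the socket. A springy rubber pad inside pushes it back up, so finish while still holding the tier and pressing it down home - I will then put the spring clip on. Leave the lid open, and do not shift the diyas, the bowl, the jar, the clip or the notebook.

Things in the scene. Friction and masses are not known exactly. Their poses are not given: they have to be found in the camera images.
- lid (a joint): Lid angle in rad: 0 shut, 1.85 resting open on its stop (16 degrees past upright). The lid is 184 by 184 mm, 8 mm thick, about 0.3 kg; it swings freely, falls shut when let go before upright and falls back on to its stop when past it.
- lid_handle (a point): Middle of the head of the brass knob on the lid, 30 mm from the lid's front edge, 35 mm above its upper face: head 28 mm wide, 16 mm thick, on a 12 mm neck, 43 mm tall in all. Axes are the lid's: shut, x points from the front edge to the hinge, y along the hinge, z up. The hinge line lies 154 mm along +x and 43 mm along -z from here.
- lid_hinge (a point): Middle of the hinge line, on the far edge of the case's rim, 112 mm above the desk; its y axis lies along the hinge, and it turns with the lid.
- case: Dark wooden storage case, fixed to the desk: 184 by 184 mm, 112 mm high, walls 6 mm. Origin: centre of its underside; x points from its front to the hinge side, z up. A grey foam insert fills it to 52 mm above the desk, with a round well 62 mm wide in its middle; the top tier's stem hangs in the well, its plate rests on the foam.
- tier_grip (a point): Middle of the top tier's grip pillar, on its axis: a brass hexagon 24 mm across flats, 50 mm tall (25 mm above and below this point), standing on a clear hexagonal plate 124 mm across corners. z is up, x points to a corner. Corners of plate and pillar and the stem's splines lie at 0, 60, 120 .. degrees from x, the pillar's flats face 30, 90, 150 .. In the case the pillar's top is 6 mm below the rim.
- tier_flange (a point): Centre of the underside of the top tier's flange, 53 mm below tier_grip, same axes. The flange is 56 mm wide and 5 mm thick; above it an 18 mm post and the plate (5 mm). The stem goes down 20 mm from here: six straight splines at 0, 60, 120 .. degrees from x, 6 mm wide, 38 mm across, the last 3 mm tapered.
- tier: The whole top tier (loose, 0.16 to 0.24 kg). Origin: lower end of its stem, on its axis, 73 mm below tier_grip; same axes.
- socket (a point): Centre of the mouth of the brass socket on top of the stand, 106 mm above the desk; socket 60 mm wide outside. z is up; its six slots lie at 0, 60, 120 .. degrees from x and leave the splines 1.6 mm each side, so the tier fits at any multiple of 60 degrees, within about 5 degrees. Fully home, the flange lies flat on the mouth and tier_flange meets this point.
- pad (a joint): How far the springy rubber pad in the socket is pressed down, in m: 0 at rest, 0.005 with the tier fully home. At rest its face is 15 mm below the mouth, so a tier just dropped in stops 5 mm short of home. It pushes up with 3 N at first and 8 N when the tier is home.
- stand: The diya stand, clear acrylic, fixed to the desk: hexagonal tiers 250 mm across corners at 16 mm and 176 mm across at 76 mm above the desk, corners in line with the socket's slots. Origin: centre of its underside, 106 mm below socket, same axes.
- diya_a: Small terracotta diya, 48 mm wide, 24 mm high, standing on the bottom tier of the stand, 95 mm from its axis. Origin: centre of its underside.
- diya_b: Second such diya, on another corner of the stand's bottom tier.
- diya_c: Third such diya, on the desk between stand and case.
- bowl: Steel bowl, 100 mm wide, 42 mm high, on the desk. Origin: centre of its underside.
- jar: White plastic jar with a twist cap, 62 mm wide, 76 mm high, at the back of the desk. Origin: centre of its underside.
- clip: Binder-style spring clip, body 34 by 41 mm, 14 mm high, handles to 42 mm from its origin; on the desk in front. Origin: centre of its underside.
- notebook: Small notebook, 105 by 148 by 16 mm, flat at the back of the desk. Origin: centre of its underside.

How it is judged:
On the way, in this order (a step that is already met when the one before it is completed fails the run):
1. the lid rests open on its stop (value of joint lid above 1.8 rad), for 0.3 s.
2. the top tier is lifted clear of the case, the lid still open (z of tier_flange in the frame of case above 0.133 m and contact force between the fingers and tier above 0.5 N and value of joint lid above 1.75 rad), for 0.1 s.
3. the splines mesh: the stem is at least 8 mm down in the socket (z of tier_flange in the frame of socket below 0.012 m and horizontal distance between tier_flange and socket below 0.005 m and angle between tier_flange's own z axis and vertical below 0.12 rad), for 0.05 s.
At the end, for the whole second after the job is handed in: Through the last second the fingers hold the top tier (more than 2 N) and keep it pressed home and still: flange within 2 mm of the socket's mouth and 4 mm of its axis, upright within 0.06 rad, the rubber pad pressed down at least 3 mm, and the lid still open (over 1.75 rad) (z of tier_flange in the frame of socket below 0.002 m and horizontal distance between tier_flange and socket below 0.004 m and angle between tier_flange's own z axis and vertical below 0.06 rad and value of joint pad above 0.003 m and contact force between the fingers and tier above 2 N and linear speed of tier below 0.01 m/s and value of joint lid above 1.75 rad); the arm keeps its last pose, push and grip.
It fails at once if a diya, the bowl, the jar, the clip or the notebook is shifted by more than 30 mm (distance of any of diya_a, diya_b, diya_c, bowl, jar, clip, notebook from where it was at the start of the episode above 0.03 m).
It also fails if it takes over 72 s, if anything falls off the work surface, if the arm or the gripper's body presses on something with over 40 N, if the wrist force passes 120 N, or if a joint passes its speed limit or range.

## Robot

A 6-joint arm with a two-finger parallel gripper is mounted at the origin on the work surface. World frame = base frame: x ahead of the robot, y to its left, z up, the work surface at z = 0. Lengths are in m, angles in rad, forces in N, time in s.
With the tool pointing down it reaches from about 0.25 to 0.775 m from the base axis. Payload 4 kg.
Tool frame: the origin (TCP) lies midway between the tips of the shut fingers; the grasp point (between the pads) lies 19 mm behind it; y points along the fingers, x is the direction in which the jaws open and shut, and the axes are right-handed (so a half turn about y gives the same grasp; the last joint's range is limited). The gripper opens to 94 mm and grips with 3 to 60 N. Pads are 16 mm wide; open, the fingers measure 119 mm over their backs; the gripper's body (75 mm by 177 mm) begins 78 mm behind the grasp point.
Start: joints at [1.063, 0.087, 1.371, -0, 1.684, -0.103], TCP at [0.217, 0.506, 0.206] pointing down, gripper open.
Joint ranges: [-3.1, 3.1], [-0.76, 2.03], [0.27, 2.55], [-1.08, 4.22], [0.17, 2.65], [-2.57, 2.57]. Speed limits (rad/s): [2.79, 2.79, 3.14, 3.14, 3.14, 3.14].

## Interface

Orientations are given as [roll, pitch, yaw] about the fixed x, y, z axes, in that order (R = Rz(yaw) Ry(pitch) Rx(roll)).
In Python, from bench import robot gives the robot as it stands.
- The arm moves only by the shell command python3 -m creep 'ROWS'. ROWS is JSON, a list of rows, each a list of 7 numbers: the shift along the tool's x, y, z in mm, then the turn, a rotation vector about the tool's x, y, z in degrees, then the closure in counts, from 0 (fully open) to 255 (shut). A call has 1 to 5 rows; each row is the pose to reach, as a shift and turn from the pose commanded when the call began, along the tool's axes at that moment; what a row does not reach only later rows make up. A row lasts 1/8 s, in which the tool goes at most 62.5 mm and 10.7 degrees, less where a joint would pass 70% of its speed; a pose out of reach is approached as far as the arm can. A call with a gripper value outside its range is refused whole. The fingers move at their own pace and stop on an object; the grip force is fixed at half the most. Time passes only in rows, so rows that repeat a pose let the fingers close. It gives the time, the measured TCP pose, the force and the opening at its end, in the units of the state.
- robot.get_obs(): the state, without advancing time (a new reading comes with each control period).
- robot.snapshot(name): name is "scene" or "top" or "wrist"; returns a dict with "color" (400x640x3 uint8, blue, green, red), "fx", "fy", "cx", "cy" (pixels), "k1" (the pictures are not rectified: a ray, as slopes to the right and down, at radius r is drawn at 1 + k1 r^2 times it, then the intrinsics apply), "world_from_camera" (4x4, takes a point from camera to world coordinates); the wrist camera has in their place "mount" (4x4, takes a point from camera to tool coordinates, whose origin is the TCP and whose axes are the tool frame's). Camera axes: x right, y down, z forward; pixel columns grow to the right and rows downward; lengths in m; the calibration is good to about 2 mm. A picture is of the moment at which its call begins: read the wrist's pose just before it. There is no depth.
- robot.close_job(): hands the job in, once; it reports no verdict.
Trained networks look in the newest picture that a camera, given by its name, has taken for a name from the list of things; names that differ only in an ending like _2 or _b are one class to them, and where a whole thing is asked for, a point or a joint stands for the part that bears it (a point fixed in the world has none). Each returns a list of dicts, best first, with "p" (0 to 1); they miss things now and then, are a little off and sometimes report something else, mostly with a low value. They report only what shows in the picture. A call takes as long as a camera call.
- robot.spot_in(name, camera): "point" ([x, y, z] in m, in world coordinates, good to about 4 mm: the middle of the surface that is visible of it).
- robot.landmark_of(name, camera): "point" ([x, y, z] in m, in world coordinates, good to about 4 mm: a listed point, or the origin of a listed thing).
The state is a dict: "time": time; "joint_positions": joint angles; "qvel": joint speeds; "joint_torque": joint torques, N m; "tool_pos": TCP position; "ee_rot": TCP orientation; "wrist_force": force on the tool from outside, world axes, zero at the start; "wrist_torque": the same for the moment, N m; "width": finger opening in m.
Only numpy, scipy, OpenCV 4.12 (cv2) and the standard library are available. Lean on these libraries where they do the work, as an engineer would, in place of code of your own. Each camera call takes 0.05 s, during which the arm holds its last target.

## Working session

There is one attempt and no reset: what is moved stays moved. The work goes in short steps, Python scripts to look and compute and a shell command to move; the robot and the scene stay as the last step left them, time stands still between calls to the robot, and variables do not carry over. Pictures are saved under pics/ and viewed, and the job is handed in when it is done.

```bash
ls; mkdir -p pics
python3 - <<'E'
from bench import robot
import cv2
o=robot.get_obs(); print(o)
for c in ["scene","top","wrist"]:
    s=robot.snapshot(c); cv2.imwrite(f"pics/{c}0.png",s["color"])
    print(c,s["fx"],s["k1"],s.get("world_from_camera",s.get("mount")))
    for n in ["lid_handle","lid_hinge","case","socket","stand","tier_grip","diya_a","bowl","jar","clip","notebook"]:
        print(n,[(d["point"],d["p"]) for d in robot.landmark_of(n,c)[:3]])
E
```

```text
pics
{'time': 0.0, 'joint_positions': array([ 1.06290849e+00,  8.79484297e-02,  1.37220766e+00, -1.33265253e-05,
        1.68360693e+00, -1.03076971e-01]), 'qvel': array([-0.00010223, -0.00159096, -0.00060084,  0.00100085, -0.00053495,
       -0.00097718]), 'joint_torque': array([-2.40239751e-04, -3.40191078e+01, -3.02420640e+01,  7.17192516e-02,
        3.31877859e-02, -1.87406790e-04]), 'tool_pos': array([0.21634866, 0.50507621, 0.20433142]), 'ee_rot': array([-1.57058618,  0.00216021,  1.1659842 ]), 'wrist_force': array([ 0.16454459, -0.65497939,  0.85978382]), 'wrist_torque': array([-0.04155517,  0.02868464,  0.02655341]), 'width': 0.0940662624474396}
scene 498.3027570312151 0.044187117458009954 [[-0.65036848  0.43340458 -0.62384398  1.24746934]
 [ 0.75961772  0.3696363  -0.53511674  0.58083747]
 [-0.00132667 -0.821906   -0.5696216   0.73250032]
 [ 0.          0.          0.          1.        ]]
lid_handle [([0.434, -0.2112, 0.1541], 0.81)]
lid_hinge [([0.5911, -0.2257, 0.1096], 0.8)]
case [([0.4987, -0.2162, -0.0005], 0.93)]
socket [([0.5045, 0.2184, 0.1084], 0.83), ([0.738, -0.
[... 902 characters left out ...]
a_a [([0.5048, 0.2194, 0.1072], 0.75), ([0.5528, 0.1386, 0.0202], 0.68), ([0.5488, 0.0162, -0.0012], 0.67)]
bowl [([0.6843, -0.0031, -0.0019], 0.82)]
jar [([0.7319, 0.2429, 0.0059], 0.64)]
clip [([0.4077, 0.0098, -0.004], 0.54)]
notebook [([0.7385, -0.2642, -0.0038], 0.74)]
wrist 285.20231991271294 0.01614935953908173 [[ 9.99999917e-01  3.41089608e-04  2.20762912e-04 -3.28465458e-04]
 [-1.23907427e-04 -2.61447066e-01  9.65217808e-01 -1.78894627e-01]
 [ 3.86943580e-04 -9.65217755e-01 -2.61447002e-01  7.59383298e-02]
 [ 0.00000000e+00  0.00000000e+00  0.00000000e+00  1.00000000e+00]]
lid_handle []
lid_hinge []
case []
socket []
stand []
tier_grip []
diya_a []
bowl []
jar []
clip []
notebook []
```

View pics/scene0.png

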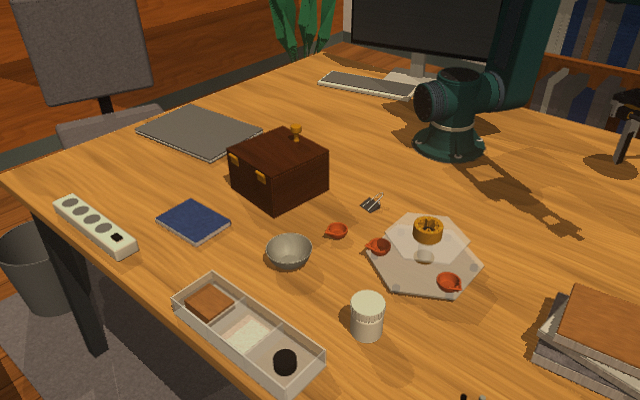

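View pics/top0.png

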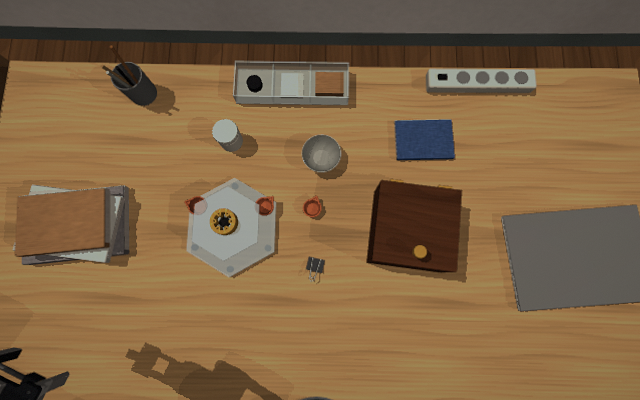

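View pics/wrist0.png

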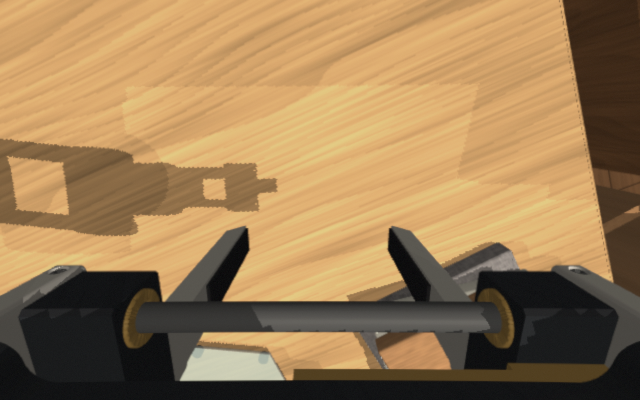

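The scene shows the shut case with its knob, the socket near (428,230) and diyas around it. In the top view the knob is at (420,252), the socket at (223,222), and the lid's edges give a case yaw of about -0.11.

```bash
cat > h.py <<'E'
import numpy as np, cv2
from scipy.spatial.transform import Rotation as R
from bench import robot
def pose():
    o=robot.get_obs(); return np.array(o["tool_pos"]),R.from_euler("xyz",o["ee_rot"]),o
def go(p,rpy):
    "print row from present pose to the target"
    t,r,o=pose(); q=R.from_euler("xyz",rpy)
    d=r.inv().apply(np.array(p)-t)*1000; v=(r.inv()*q).as_rotvec(degrees=True)
    print("row",np.round(d,1),np.round(v,1),"t",round(o["time"],2))
def see(c,n):
    s=robot.snapshot(c); cv2.imwrite(f"pics/{n}.png",s["color"]); return s
def proj(s,P,pose_=None):
    "world points to pixels"
    if "world_from_camera" in s: M=np.array(s["world_from_camera"])
    else:
        t,r=pose_; T=np.eye(4); T[:3,:3]=r.as_matrix(); T[:3,3]=t; M=T@np.array(s["mount"])
    W=np.linalg.inv(M); K=np.array([[s["fx"],0,s["cx"]],[0,s["fy"],s["cy"]],[0,0,1.]])
    return cv2.projectPoints(np.array(P,float).reshape(-1,1,3),cv2.Rodrigues(W[:3,:3])[0],W[:3,3],K,np.array([s["k1"],0,0,0,0.]))[0][:,0]
def ray(s,px,z,pose_=None):
    "pixels to world points at height z"
    if "world_from_camera" in s: M=np.array(s["world_from_camera"])
    else:
        t,r=pose_; T=np.eye(4); T[:3,:3]=r.as_matrix(); T[:3,3]=t; M=T@np.array(s["mount"])
    K=np.array([[s["fx"],0,s["cx"]],[0,s["fy"],s["cy"]],[0,0,1.]])
    u=cv2.undistortPoints(np.array(px,float).reshape(-1,1,2),K,np.array([s["k1"],0,0,0,0.]))[:,0]
    d=np.c_[u,np.ones(len(u))]@M[:3,:3].T
    return M[:3,3]+d*((z-M[2,3])/d[:,2])[:,None]
E
python3 - <<'E'
from h import *
s=see("top","top1")
c=ray(s,[(380,181),(462,191),(457,272),(367,262)],0.12); print(c)
e=[c[0]-c[1],c[3]-c[2],c[0]-c[3],c[1]-c[2]]
print([np.degrees(np.arctan2(v[1],v[0])) for v in e], c.mean(0))
go([0.436,-0.211,0.25],[-np.pi/2,0,-1.68])
E
```

```text
[[ 0.59592325 -0.13729247  0.12      ]
 [ 0.57517972 -0.32122025  0.12      ]
 [ 0.39557251 -0.300204    0.12      ]
 [ 0.41377999 -0.10620858  0.12      ]]
[np.float64(83.56532229577645), np.float64(84.63819917277354), np.float64(-9.684586516926347), np.float64(-6.673960268048476)] [ 0.49511387 -0.21623133  0.12      ]
row [-572.3  -44.5 -483.9] [ -0.  163.1   0. ] t 1.85
```

```bash
python3 -m creep '[[-191,-45,-161,0,53,0,0],[-300,-45,-250,0,53,0,0],[-380,-45,-322,0,53,0,0],[-380,-45,-322,0,53,0,0],[-380,-45,-322,0,53,0,0]]'; python3 -c "
from h import *
go([0.436,-0.211,0.25],[-np.pi/2,0,-1.685])"
```

```text
time: 2.48
tool_pos: [0.3077, 0.2067, 0.2371]
ee_rot: [-1.571, -0.002, 0.236]
wrist_force: [1.2, -0.3, 0.2]
width: 0.094
row [  27.1  -12.9 -436.2] [-1.000e-01  1.101e+02  1.000e-01] t 2.48
```

```bash
python3 -m creep '[[27,-13,-60,0,10,0,0],[27,-13,-120,0,21,0,0],[27,-13,-180,0,32,0,0],[27,-13,-240,0,43,0,0],[27,-13,-300,0,53,0,0]]'; python3 -c "
from h import *
go([0.436,-0.211,0.25],[-np.pi/2,0,-1.685])"
```

```text
time: 3.1
tool_pos: [0.4055, -0.0784, 0.2501]
ee_rot: [-1.57, -0.001, -0.69]
wrist_force: [0.1, 0.0, -1.0]
width: 0.0943
row [ 1.079e+02  1.000e-01 -8.280e+01] [-0.1 57.   0. ] t 3.1
```

```bash
python3 -c "
from h import *
print(pose()[2]['joint_positions'])"
```

```text
[-3.28979777e-01 -2.27210331e-01  1.57829414e+00  4.75396197e-04
  1.78910698e+00  3.61308932e-01]
```

```bash
python3 -m creep '[[40,0,-30,0,10,0,0],[80,0,-60,0,21,0,0],[108,0,-83,0,32,0,0],[108,0,-83,0,43,0,0],[108,0,-83,0,53,0,0]]'; python3 -c "
from h import *
see('scene','s2');print([(d['point'],d['p']) for d in robot.landmark_of('lid_handle','scene')])
see('wrist','w2');print([(d['point'],d['p']) for d in robot.landmark_of('lid_handle','wrist')])
go([0.436,-0.211,0.2],[-np.pi/2,0,-1.685])"
```

```text
time: 3.72
tool_pos: [0.4366, -0.2096, 0.2494]
ee_rot: [-1.571, 0.001, -1.616]
wrist_force: [-0.4, -0.1, 1.4]
width: 0.094
[([0.4375, -0.2111, 0.1504], 0.62)]
[([0.4359, -0.2086, 0.1576], 0.58)]
row [ 2.1 49.7 -0.6] [-0.   4.6 -0. ] t 3.92
```

View pics/w2.png

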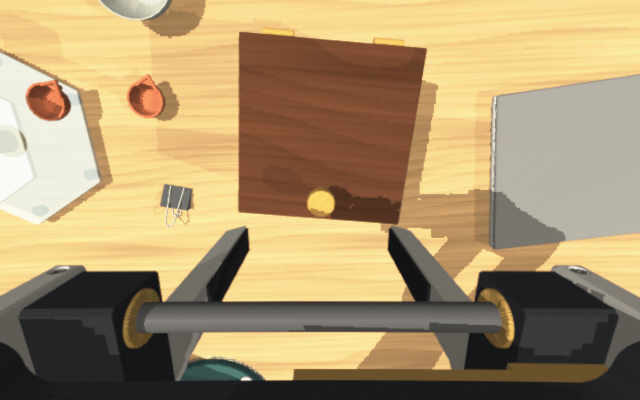

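The wrist view shows the knob at (321,202), centred between the fingers, and the lid's front edge tilted about 4 degrees. The networks agree, so I'm going down and gripping.

```bash
python3 -m creep '[[1,55,0,0,4.3,0,0],[1,95,0,0,4.3,0,0],[1,113,0,0,4.3,0,0],[1,113,0,0,4.3,0,120],[1,113,0,0,4.3,0,255]]' && python3 -m creep '[[0,0,0,0,0,0,255],[0,0,0,0,0,0,255],[0,0,0,0,0,0,255],[0,0,0,0,0,0,255]]';python3 -c "
from h import *
see('scene','s3')"
```

```text
time: 4.55
tool_pos: [0.4378, -0.2106, 0.1388]
ee_rot: [-1.567, -0.002, -1.682]
wrist_force: [-0.0, 0.2, 0.2]
width: 0.077
time: 5.05
tool_pos: [0.4367, -0.21, 0.1368]
ee_rot: [-1.571, 0.0, -1.683]
wrist_force: [0.8, 0.1, 0.4]
width: 0.0372
```

View pics/s3.png

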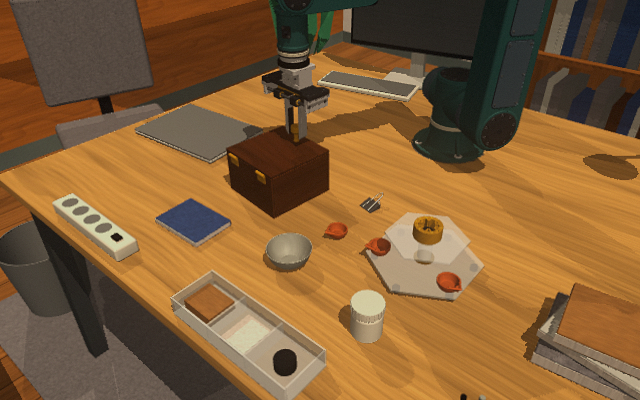

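Fingers straddle the knob and are still closing. I'll finish the grip and compute the arc.

```bash
python3 -m creep '[[0,0,0,0,0,0,255],[0,0,0,0,0,0,255],[0,0,0,0,0,0,255]]'; python3 -c "
import numpy as np
for tilt in (0,.25):
  for a in np.radians(range(0,107,8)):
    f=a*tilt
    c,s=np.cos(a),np.sin(a)
    x=-154*c+43*s+154; y=154*s+43*c-43
    # fingertip offset
    tx,tz= 19*np.sin(-f), 19*(1-np.cos(f))
    print(tilt,round(np.degrees(a)),'fwd(toolz) %.0f up %.0f (tool y %.0f)'%(x+tx,y+tz,-(y+tz)),'tilt %.0f'%np.degrees(f))
"
```

```text
time: 5.48
tool_pos: [0.4365, -0.2117, 0.1367]
ee_rot: [-1.571, -0.003, -1.684]
wrist_force: [-0.5, -5.4, -1.2]
width: 0.0272
0 0 fwd(toolz) 0 up 0 (tool y -0) tilt 0
0 8 fwd(toolz) 7 up 21 (tool y -21) tilt 0
0 16 fwd(toolz) 18 up 41 (tool y -41) tilt 0
0 24 fwd(toolz) 31 up 59 (tool y -59) tilt 0
0 32 fwd(toolz) 46 up 75 (tool y -75) tilt 0
0 40 fwd(toolz) 64 up 89 (tool y -89) tilt 0
0 48 fwd(toolz) 83 up 100 (tool y -100) tilt 0
0 56 fwd(toolz) 104 up 109 (tool y -109) tilt 0
0 64 fwd(toolz) 125 up 114 (tool y -114) tilt 0
0 72 fwd(toolz) 147 up 117 (tool y -117) tilt 0
0 80 fwd(toolz) 170 up 116 (tool y -116) tilt 0
0 88 fwd(toolz) 192 up 112 (tool y -112) tilt 0
0 96 fwd(toolz) 213 up 106 (tool y -106) tilt 0
0 104 fwd(toolz) 233 up 96 (tool y -96) tilt 0
0.25 0 fwd(toolz) 0 up 0 (tool y -0) tilt 0
0.25 8 fwd(toolz) 7 up 21 (tool y -21) tilt 2
0.25 16 fwd(toolz) 16 up 41 (tool y -41) tilt 4
0.25 24 fwd(toolz) 29 up 59 (tool y -59) tilt 6
0.25 32 fwd(toolz) 44 up 75 (tool y -75) tilt 8
0.25 40 fwd(toolz) 60 up 89 (tool y -89) tilt 10
0.25 48 fwd(toolz) 79 up 101 (tool y -101) tilt 12
0.25 56 fwd(toolz) 99 up 109 (tool y -109) tilt 14
0.25 64 fwd(toolz) 120 up 115 (tool y -115) tilt 16
0.25 72 fwd(toolz) 141 up 118 (tool y -118) tilt 18
0.25 80 fwd(toolz) 163 up 117 (tool y -117) tilt 20
0.25 88 fwd(toolz) 184 up 114 (tool y -114) tilt 22
0.25 96 fwd(toolz) 205 up 107 (tool y -107) tilt 24
0.25 104 fwd(toolz) 225 up 98 (tool y -98) tilt 26
```

```bash
python3 -m creep '[[0,-10,3,0,0,0,255],[0,-21,7,0,0,0,255],[0,-31,12,0,0,0,255],[0,-41,18,0,0,0,255],[0,-41,18,0,0,0,255]]'; python3 -m creep '[[0,-9,6,0,0,0,255],[0,-18,13,0,0,0,255],[0,-26,20,0,0,0,255],[0,-34,28,0,0,0,255],[0,-34,28,0,0,0,255]]'
```

```text
time: 6.1
tool_pos: [0.4542, -0.2137, 0.1778]
ee_rot: [-1.571, -0.003, -1.684]
wrist_force: [-1.4, -4.6, -3.1]
width: 0.0268
time: 6.72
tool_pos: [0.4818, -0.217, 0.2114]
ee_rot: [-1.572, -0.003, -1.685]
wrist_force: [-1.3, -6.8, -2.0]
width: 0.0268
```

```bash
python3 -c "
from h import *
see('scene','s4')"
```

```text
(no output)
```

View pics/s4.png

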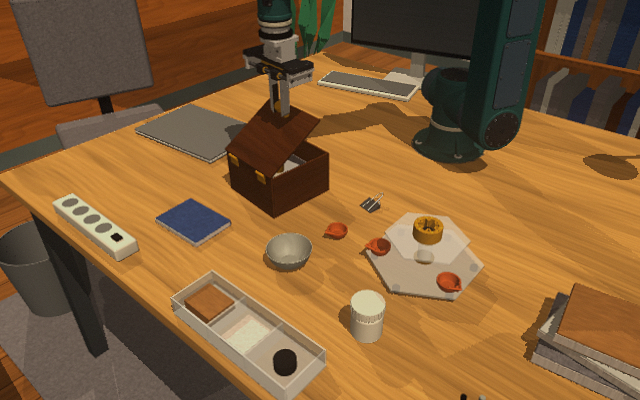

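The lid is following, now at about 32 degrees open with the fingers still on the knob at (280,108). I'll carry on along the arc.

```bash
python3 -m creep '[[0,-7,9,0,0,0,255],[0,-14,18,0,0,0,255],[0,-20,28,0,0,0,255],[0,-25,37,0,0,0,255],[0,-30,48,0,0,0,255]]'; python3 -m creep '[[0,-4,10,0,0,0,255],[0,-8,21,0,0,0,255],[0,-11,32,0,0,0,255],[0,-12,43,0,0,0,255],[0,-12,54,0,0,0,255]]'; python3 -c "
from h import *
see('scene','s5')"
```

```text
time: 7.4
tool_pos: [0.5288, -0.2226, 0.2415]
ee_rot: [-1.574, -0.004, -1.686]
wrist_force: [-3.2, -5.5, -0.3]
width: 0.0265
time: 8.02
tool_pos: [0.5829, -0.2289, 0.2537]
ee_rot: [-1.572, -0.004, -1.686]
wrist_force: [-2.5, -5.5, 2.2]
width: 0.0265
```

View pics/s5.png

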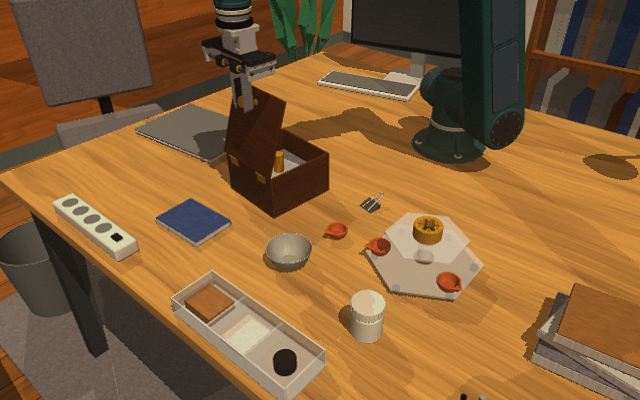

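The lid is at about 72 degrees and the tier's pillar shows at (279,160).

```bash
python3 -m creep '[[0,0,11,0,0,0,255],[0,1,23,0,0,0,255],[0,3,34,0,0,0,255],[0,5,45,0,0,0,255],[0,8,56,0,0,0,255]]'; python3 -m creep '[[0,4,10,0,0,0,255],[0,8,20,0,0,0,255],[0,13,30,0,0,0,255],[0,13,30,0,0,0,255]]'; python3 -c "
from h import *
see('scene','s6')"
```

```text
time: 8.7
tool_pos: [0.639, -0.2356, 0.2463]
ee_rot: [-1.57, -0.004, -1.686]
wrist_force: [-1.3, -6.8, 1.6]
width: 0.0268
time: 9.2
tool_pos: [0.6696, -0.2391, 0.2327]
ee_rot: [-1.569, -0.004, -1.686]
wrist_force: [-0.2, -7.5, 1.7]
width: 0.0269
```

View pics/s6.png

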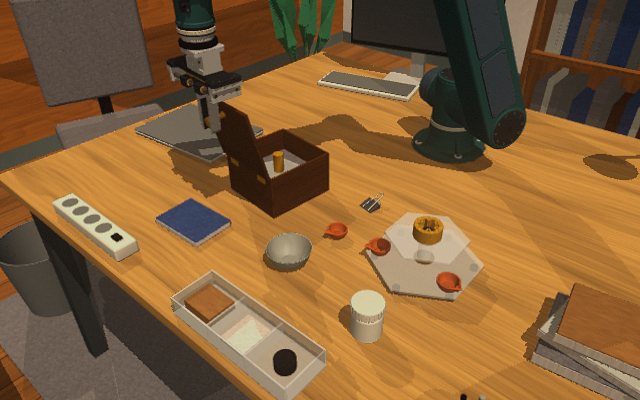

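```bash
python3 -m creep '[[0,0,0,0,0,0,100],[0,0,0,0,0,0,100],[0,0,0,0,0,0,60],[0,0,0,0,0,0,0],[0,0,0,0,0,0,0]]'; python3 -m creep '[[0,0,3,0,0,0,0],[0,-40,6,0,0,0,0],[0,-90,6,0,0,0,0],[0,-140,6,0,0,0,0],[0,-140,6,0,0,0,0]]'; python3 -c "
from h import *
see('scene','s7')
see('top','t7')
for c in ['scene','top']:
  for n in ['lid_handle','tier_grip','tier','tier_flange','lid_hinge','socket']:
    print(c,n,[(d['point'],d['p']) for d in robot.landmark_of(n,c)[:2]])
"
```

```text
time: 9.88
tool_pos: [0.6692, -0.2359, 0.2327]
ee_rot: [-1.571, 0.0, -1.683]
wrist_force: [0.5, 0.1, -0.8]
width: 0.0737
time: 10.5
tool_pos: [0.676, -0.2372, 0.3797]
ee_rot: [-1.559, -0.004, -1.683]
wrist_force: [-0.1, 0.1, 0.2]
width: 0.0943
scene lid_handle [([0.673, -0.2405, 0.246], 0.69)]
scene tier_grip [([0.5002, -0.2168, 0.08], 0.83), ([0.7368, -0.269, -0.0019], 0.52)]
scene tier [([0.4979, -0.2177, 0.005], 0.66)]
scene tier_flange [([0.4948, -0.2209, 0.0269], 0.9)]
scene lid_hinge [([0.5892, -0.2254, 0.1108], 0.71)]
scene socket [([0.5029, 0.2169, 0.1086], 0.98)]
top lid_handle [([0.6701, -0.238, 0.2489], 0.6), ([0.7295, 0.2402, 0.0038], 0.46)]
top tier_grip []
top tier []
top tier_flange []
top lid_hinge [([0.5875, -0.2299, 0.1101], 0.85)]
top socket [([0.5006, 0.2194, 0.1059], 0.79)]
```

View pics/s7.png

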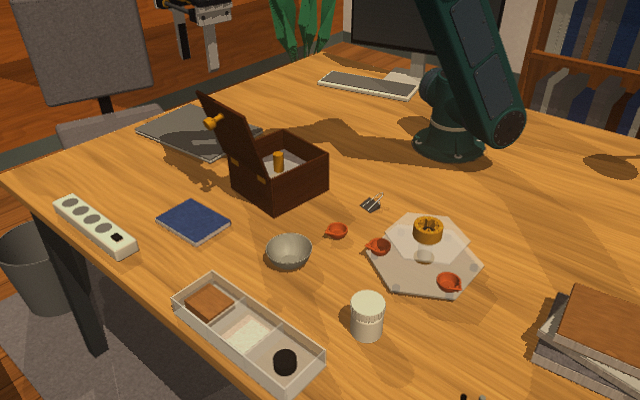

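View pics/t7.png

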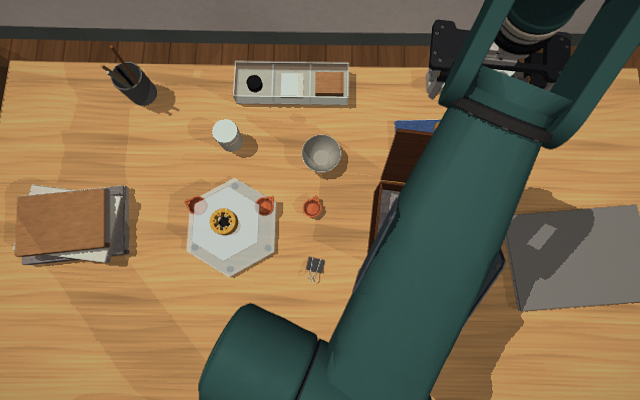

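The lid rests open; the knob at (213,122) is found at (0.671,-0.239,0.247), which matches 106 degrees. I'm moving back over the case to look at the tier.

```bash
python3 -m creep '[[0,0,-60,0,0,0,0],[0,0,-120,0,0,0,0],[0,0,-180,0,0,0,0],[0,40,-230,0,0,0,0],[0,100,-240,0,0,0,0]]'; python3 -m creep '[[0,0,0,0,0,0,0]]';python3 -c "
from h import *
t,r,o=pose()
s=see('wrist','w8')
for n in ['tier_grip','tier','tier_flange','case','lid_hinge','socket']:
    print(n,[(d['point'],d['p']) for d in robot.landmark_of(n,'wrist')[:2]])
print(t, r.as_euler('xyz'))
see('top','t8')
for n in ['tier_grip','tier','tier_flange']:
    print(n,[(d['point'],d['p']) for d in robot.landmark_of(n,'top')[:2]])
"
```

```text
time: 11.82
tool_pos: [0.4356, -0.2104, 0.2758]
ee_rot: [-1.562, -0.005, -1.685]
wrist_force: [0.5, -0.9, -0.1]
width: 0.0939
time: 11.95
tool_pos: [0.4303, -0.2063, 0.2618]
ee_rot: [-1.591, 0.01, -1.684]
wrist_force: [0.7, 0.2, -0.3]
width: 0.0941
tier_grip [([0.4999, -0.2191, 0.0829], 0.97)]
tier [([0.499, -0.2198, 0.0133], 0.96)]
tier_flange [([0.4975, -0.2214, 0.0263], 0.58)]
case []
lid_hinge [([0.5897, -0.2262, 0.1109], 0.75), ([0.5022, 0.222, 0.0043], 0.21)]
socket [([0.4098, 0.0114, 0.0018], 0.37)]
[ 0.43025513 -0.20625667  0.26184819] [-1.59135625  0.01014007 -1.68401658]
tier_grip [([0.498, -0.2179, 0.0811], 0.83)]
tier [([0.4958, -0.2173, 0.0057], 0.66)]
tier_flange [([0.4979, -0.2175, 0.0322], 0.75), ([0.7386, -0.2657, -0.0041], 0.46)]
```

View pics/w8.png

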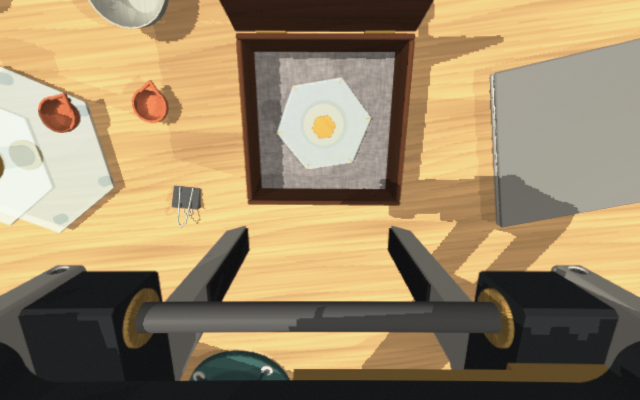

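The wrist view shows the plate with corners near (341,78), (371,119), (354,163), (306,168), (277,126), (295,84) and the pillar at (323,127). I'll measure its yaw with a settled picture.

```bash
python3 -c "
from h import *
t,r,o=pose();print(t,r.as_euler('xyz'),o['joint_positions'])
s=see('wrist','w9')
im=s['color']
cv2.imwrite('pics/w9z.png',cv2.resize(im[50:200,250:400],None,fx=4,fy=4,interpolation=cv2.INTER_CUBIC))
im=robot.snapshot('top'); np.save('top.npy',im['color'])
cv2.imwrite('pics/t9z.png',cv2.resize(im['color'][170:290,175:295],None,fx=5,fy=5,interpolation=cv2.INTER_CUBIC))
import pickle; pickle.dump((t,r.as_quat(),s,im),open('w9.pkl','wb'))
"
```

```text
[ 0.43753371 -0.21042874  0.27398091] [-1.56870501e+00 -9.63989955e-04 -1.68291649e+00] [-5.65166527e-01 -6.21731939e-02  1.38729076e+00  5.01196437e-05
  1.81417281e+00  1.11776109e+00]
```

View pics/w9z.png

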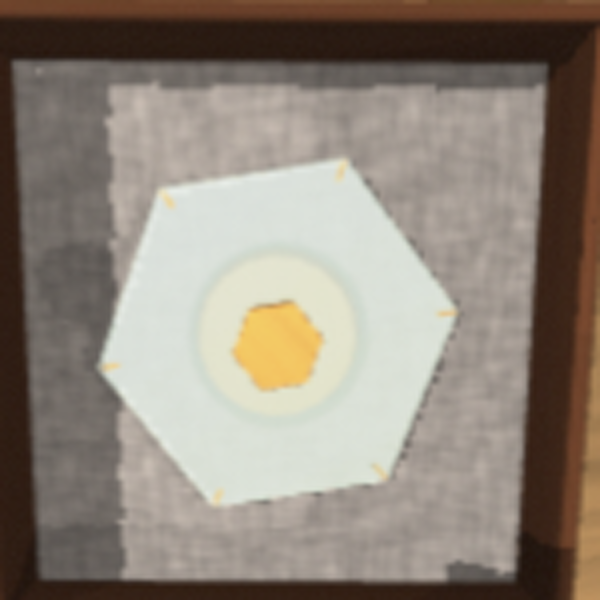

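View pics/t9z.png

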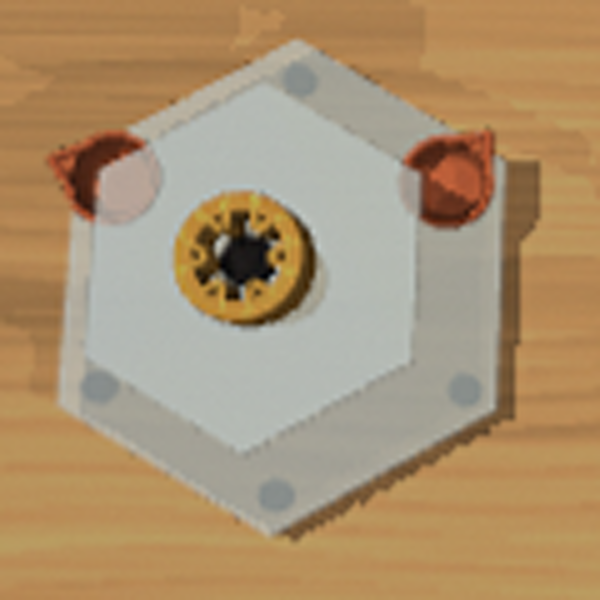

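```bash
python3 -c "
from h import *
import pickle
t,q,s,im=pickle.load(open('w9.pkl','rb')); r=R.from_quat(q)
def fit(P,c0=None):
    c=P.mean(0) if c0 is None else np.array(c0)
    v=P-c; a=np.degrees(np.arctan2(v[:,1],v[:,0])); 
    z=np.exp(1j*np.radians(a*6)); m=np.degrees(np.angle(z.mean()))/6
    print('centre',c[:2],'R',np.hypot(v[:,0],v[:,1]).round(4),'ang',((a-m+30)%60-30).round(1),'yaw mod60',round(m,2))
p=(np.array([(345,160),(458,313),(387,480),(212,505),(100,366),(165,190)])+.5)/4-.5+[250,50]
fit(ray(s,p,0.057,(t,r)))
p=(np.array([(278,345)])+.5)/4-.5+[250,50]; print('pillar top',ray(s,p,0.107,(t,r)))
p=(np.array([(265,82),(419,172),(412,362),(241,453),(87,357),(95,173)])+.5)/5-.5+[175,170]
fit(ray(im,p,0.076))
p=(np.array([(300,40),(503,158),(495,408),(270,535),(60,404)])+.5)/5-.5+[175,170]
fit(ray(im,p,0.016),[.5015,.2195,.016])
p=(np.array([(243,255)])+.5)/5-.5+[175,170]; print('socket',ray(im,p,0.106))
print('tool yaw',np.degrees(r.as_euler('xyz')[2]))
"
```

```text
centre [ 0.49685794 -0.21895446] R [0.0609 0.0612 0.0612 0.0612 0.0612 0.0603] ang [ 0.8 -0.1  0.3 -0.5 -0.1 -0.5] yaw mod60 -28.12
pillar top [[ 0.49736883 -0.21885883  0.107     ]]
centre [0.50198801 0.21905693] R [0.0877 0.0877 0.0881 0.0869 0.086  0.0881] ang [-0.4  0.5 -0.7 -0.5  0.3  0.7] yaw mod60 0.42
centre [0.5015 0.2195] R [0.1243 0.1253 0.1241 0.1232 0.1216] ang [-1.2  0.6  0.3  0.4 -0.1] yaw mod60 0.41
socket [[0.50228835 0.21645426 0.106     ]]
tool yaw -96.42401218256988
```

Tier yaw is -28.1 (mod 60) at (0.497,-0.219) and stand yaw is 0.4 at (0.502,0.219). I'll grip at tool yaw -58.1 and place at -29.6.

```bash
python3 -c "
from h import *
go([0.497,-0.219,0.18],[-np.pi/2,0,np.radians(-58.1)])"
```

```text
row [ 2.1 93.2 60.6] [ -0.  -38.3   0. ] t 12.6
```

```bash
python3 -m creep '[[2,0,30,0,-10,0,0],[2,0,60,0,-20,0,0],[2,50,60,0,-30,0,0],[2,93,60,0,-38,0,0],[2,93,60,0,-38,0,0]]'; python3 -m creep '[[0,0,0,0,0,0,0],[0,0,0,0,0,0,0]]'; python3 -c "
from h import *
go([0.497,-0.219,0.067],[-np.pi/2,0,np.radians(-58.1)])
t,r,o=pose();s=see('wrist','w10')
for n in ['tier_grip','tier']:
    print(n,[(d['point'],d['p']) for d in robot.landmark_of(n,'wrist')[:2]])
"
```

```text
time: 13.22
tool_pos: [0.4937, -0.2173, 0.1752]
ee_rot: [-1.575, 0.009, -1.022]
wrist_force: [-0.4, -0.2, -0.1]
width: 0.094
time: 13.48
tool_pos: [0.4973, -0.2194, 0.1828]
ee_rot: [-1.568, -0.005, -1.021]
wrist_force: [0.4, -0.0, -0.3]
width: 0.0939
row [ -1.1 115.8  -0.4] [-0.2 -0.4  0.3] t 13.47
tier_grip [([0.5011, -0.2185, 0.0824], 0.66), ([0.5898, -0.2308, 0.1131], 0.31)]
tier [([0.4964, -0.2199, 0.0083], 0.7), ([0.4976, -0.2216, 0.0269], 0.38)]
```

View pics/w10.png

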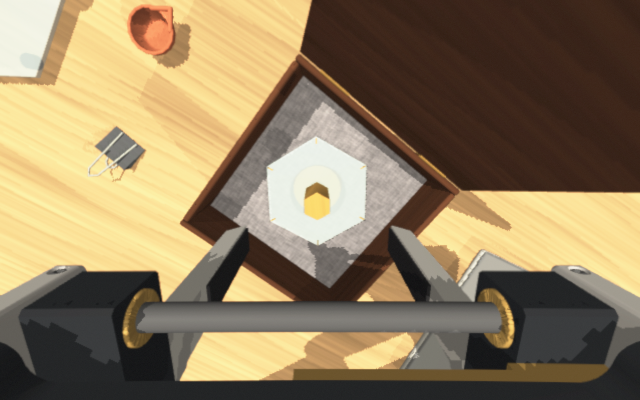

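The pillar at (317,203) sits midway between the fingers, with the plate's corners at (316,137) and (318,243), so the flats face the pads. Going down to grip.

```bash
python3 -m creep '[[0,40,0,0,0,0,0],[0,75,0,0,0,0,0],[0,100,0,0,0,0,0],[0,114,0,0,0,0,0],[0,114,0,0,0,0,0]]'; python3 -m creep '[[0,0,0,0,0,0,255],[0,0,0,0,0,0,255],[0,0,0,0,0,0,255],[0,0,0,0,0,0,255],[0,0,0,0,0,0,255]]';python3 -m creep '[[0,0,0,0,0,0,255],[0,0,0,0,0,0,255],[0,0,0,0,0,0,255],[0,0,0,0,0,0,255]]'
```

```text
time: 14.25
tool_pos: [0.4957, -0.2185, 0.0653]
ee_rot: [-1.571, 0.001, -1.02]
wrist_force: [-0.2, 0.1, -0.1]
width: 0.0942
time: 14.88
tool_pos: [0.496, -0.2187, 0.0658]
ee_rot: [-1.571, -0.0, -1.02]
wrist_force: [0.1, -0.3, 0.2]
width: 0.0474
time: 15.38
tool_pos: [0.4961, -0.2187, 0.0657]
ee_rot: [-1.571, -0.0, -1.02]
wrist_force: [-0.1, 1.1, -0.5]
width: 0.0238
```

```bash
python3 -m creep '[[0,-15,0,0,0,0,255],[0,-45,0,0,0,0,255],[0,-85,0,0,0,0,255],[0,-120,0,0,0,0,255],[0,-150,0,0,0,0,255]]'; python3 -m creep '[[0,0,0,0,0,0,255],[0,0,0,0,0,0,255]]'; python3 -c "
from h import *
see('scene','s11')
for n in ['tier_flange','tier','lid_handle']:
    print(n,[(d['point'],d['p']) for d in robot.landmark_of(n,'scene')[:2]])
go([0.502,0.2185,0.2158],[-np.pi/2,0,np.radians(-29.6)])
"
```

```text
time: 16.0
tool_pos: [0.4961, -0.2186, 0.2182]
ee_rot: [-1.57, -0.001, -1.02]
wrist_force: [-1.1, 0.4, -1.9]
width: 0.0241
time: 16.25
tool_pos: [0.4955, -0.2184, 0.2145]
ee_rot: [-1.572, 0.002, -1.02]
wrist_force: [-1.0, 0.4, -1.8]
width: 0.024
tier_flange []
tier [([0.4949, -0.2154, 0.1566], 0.88)]
lid_handle [([0.6723, -0.2398, 0.2474], 0.97)]
row [-368.7   -1.3  234.3] [  0.  -28.8  -0.2] t 16.45
```

View pics/s11.png

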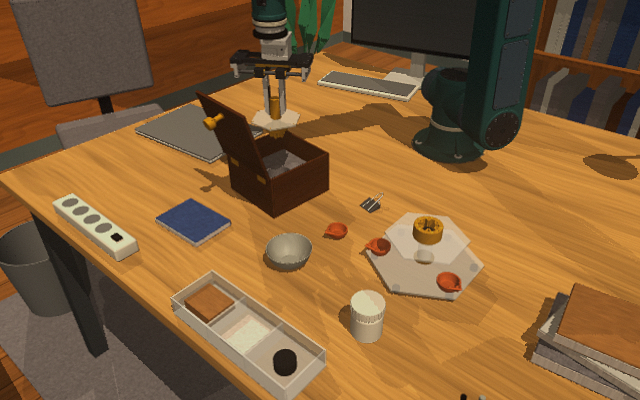

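The tier hangs in the fingers at (275,115), clear of the case, and the lid is still open. Carrying it over to the stand.

```bash
python3 -m creep '[[-35,0,22,0,-6,0,255],[-75,0,48,0,-12,0,255],[-118,0,75,0,-18,0,255],[-160,0,102,0,-24,0,255],[-203,0,129,0,-29,0,255]]'; python3 -c "
from h import *
go([0.502,0.2185,0.2158],[-np.pi/2,0,np.radians(-29.6)])
"
```

```text
time: 17.08
tool_pos: [0.4991, 0.0234, 0.2148]
ee_rot: [-1.571, 0.001, -0.511]
wrist_force: [1.1, 1.0, -1.7]
width: 0.0241
row [-93.   -1.  171.6] [ 0.   0.3 -0.1] t 17.07
```

```bash
python3 -m creep '[[-24,0,44,0,0,0,255],[-48,0,88,0,0,0,255],[-70,0,129,0,0,0,255],[-88,0,162,0,0,0,255],[-93,0,171,0,0,0,255]]'; python3 -m creep '[[0,0,0,0,0,0,255],[0,0,0,0,0,0,255],[0,0,0,0,0,0,255]]'; python3 -c "
from h import *
t,r,o=pose();print(t,np.degrees(r.as_euler('xyz')))
for c in ['scene','wrist','top']:
  s=see(c,c[0]+'12')
  for n in ['tier_flange','tier','tier_grip','socket']:
    print(c,n,[(d['point'],d['p']) for d in robot.landmark_of(n,c)[:2]])
"; python3 -c "
import cv2
a=cv2.imread('pics/s12.png')[130:330,330:530];cv2.imwrite('pics/s12z.png',cv2.resize(a,None,fx=3,fy=3,interpolation=2))"
```

```text
time: 17.7
tool_pos: [0.502, 0.2183, 0.2144]
ee_rot: [-1.572, 0.002, -0.511]
wrist_force: [0.4, -0.7, -1.8]
width: 0.0239
time: 18.08
tool_pos: [0.503, 0.2152, 0.2158]
ee_rot: [-1.571, -0.0, -0.516]
wrist_force: [-0.0, 0.6, -2.9]
width: 0.0237
[0.50295228 0.21523564 0.21583318] [-9.00033192e+01 -1.77822289e-02 -2.95455223e+01]
scene tier_flange [([0.5069, 0.2142, 0.1804], 0.95)]
scene tier [([0.503, 0.2171, 0.1566], 0.69), ([0.4995, -0.2195, -0.0015], 0.58)]
scene tier_grip [([0.5045, 0.2209, 0.2312], 0.96)]
scene socket [([0.5047, 0.2178, 0.1075], 0.98), ([0.5478, 0.02, 0.0011], 0.68)]
wrist tier_flange [([0.502, 0.2168, 0.1765], 0.87)]
wrist tier [([0.5057, 0.213, 0.16], 0.57)]
wrist tier_grip [([0.5048, 0.2174, 0.2312], 0.82)]
wrist socket []
top tier_flange [([0.5078, 0.2165, 0.1839], 0.77)]
top tier [([0.4994, 0.2186, 0.1569], 0.63)]
top tier_grip [([0.5027, 0.2164, 0.2331], 0.83)]
top socket [([0.5042, 0.2213, 0.1071], 0.63)]
```

View pics/s12z.png

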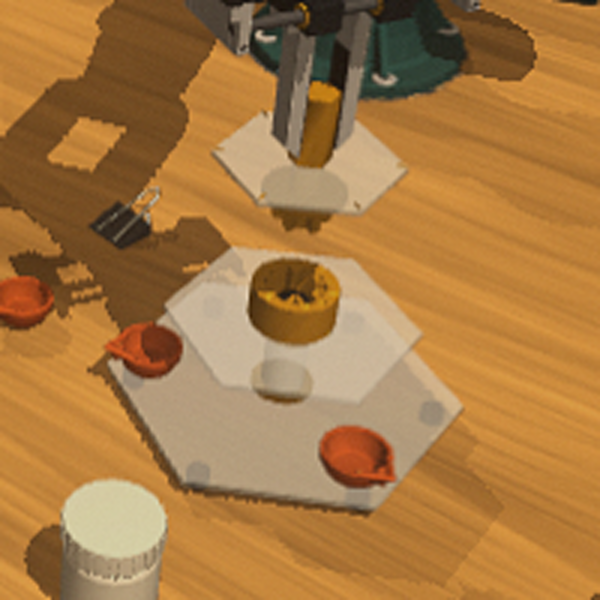

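View pics/w12.png

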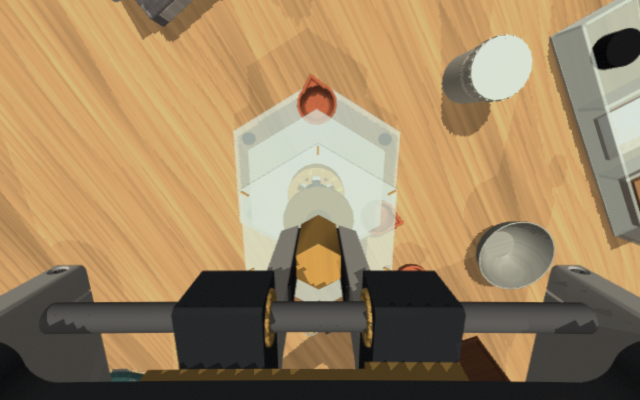

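View pics/t12.png

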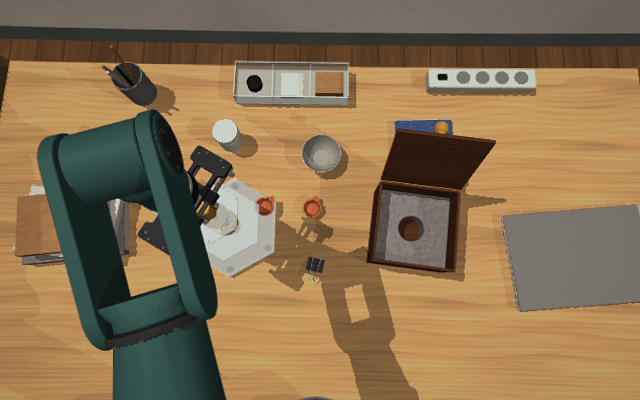

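Tier orientation looks right: in the wrist view its corners at (318,145) line up with the stand's corner direction. I'll zoom in to measure the lateral offset to the socket.

```bash
python3 -c "
from h import *
import pickle
t,r,o=pose(); s=see('wrist','w13'); c=see('scene','s13'); pickle.dump((t,r.as_quat(),s,c),open('w13.pkl','wb'))
a=s['color'][130:290,220:420]
l=cv2.createCLAHE(4,(4,4)); b=cv2.cvtColor(a,cv2.COLOR_BGR2LAB); b[...,0]=l.apply(b[...,0].copy()); a=cv2.cvtColor(b,cv2.COLOR_LAB2BGR)
cv2.imwrite('pics/w13z.png',cv2.resize(a,(800,600) if 0 else (750,600),interpolation=2))
a=c['color'][165:265,380:480]
cv2.imwrite('pics/s13z.png',cv2.resize(a,None,fx=6,fy=6,interpolation=2))
"
```

```text
(no output)
```

View pics/w13z.png

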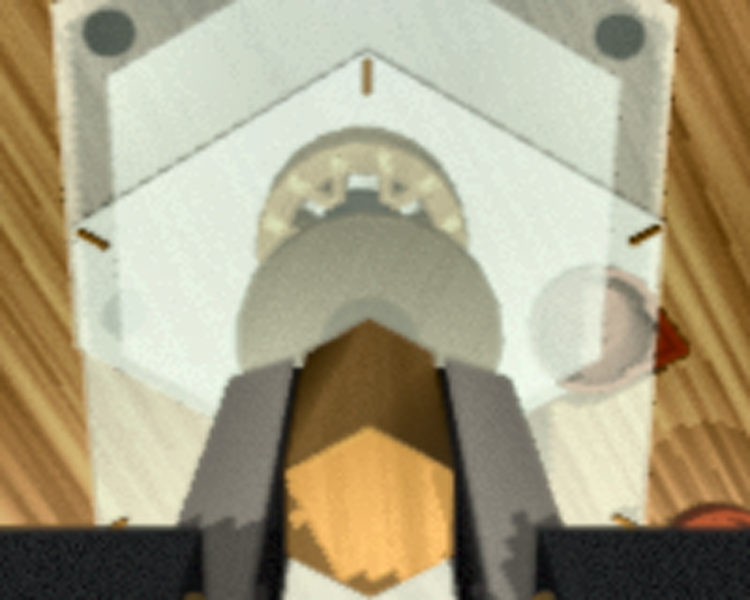

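View pics/s13z.png

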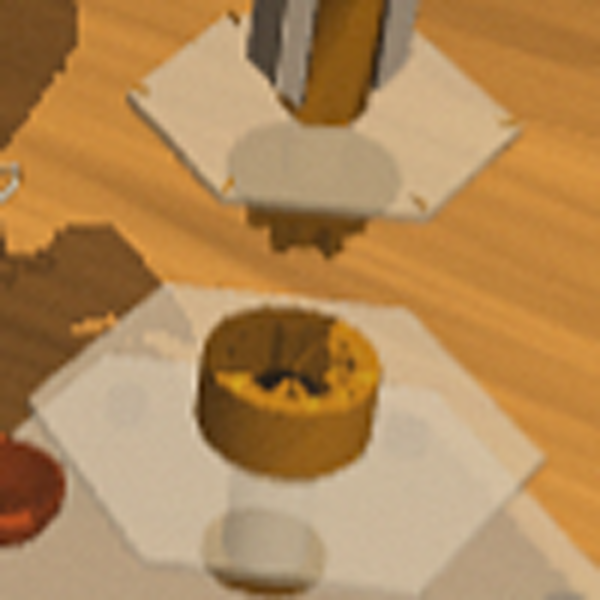

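```bash
cat > fit.py <<'E'
from h import *
import pickle
from scipy.optimize import least_squares
t,q,s,c=pickle.load(open('w13.pkl','rb')); r=R.from_quat(q)
zf=t[2]-.0367
A=np.linspace(0,2*np.pi,181)
def circ(x,y,z,rad): return np.c_[x+rad*np.cos(A),y+rad*np.sin(A),0*A+z]
def fr(P,k,off): return (np.array(P,float)+.5)/k-.5+off
def bbox(S,p,z,rad):
    u=proj(S,circ(p[0],p[1],z,rad),(t,r)); return u
def hexp(p,z,rad,idx):
    a=np.radians(p[2]+60*np.array(idx)); return np.c_[p[0]+rad*np.cos(a),p[1]+rad*np.sin(a),0*a+z]
W=lambda P: fr(P,3.75,[220,130]); Sx=lambda P: fr(P,6,[380,165])
# wrist: socket
def sock(p):
    u=bbox(s,p,.106,.03); m=W([(257,0),(467,0),(0,127)])
    return [u[:,0].min()-m[0,0],u[:,0].max()-m[1,0],u[:,1].min()-m[2,1]]
k=least_squares(sock,[.502,.219]); print('socket wrist',k.x,k.fun)
# wrist: flange disc only, then plate corners
def fl(p):
    u=bbox(s,p,zf+.005,.028); m=W([(237,0),(501,0),(0,213)])
    return [u[:,0].min()-m[0,0],u[:,0].max()-m[1,0],u[:,1].min()-m[2,1]]
k=least_squares(fl,[.502,.219]); print('flange wrist',k.x,k.fun)
P=W([(367,52),(663,227),(76,225)])
H=hexp([t[0],t[1],0],zf+.028,.062,range(6)); print(((proj(s,H,(t,r))+.5-[220,130])*3.75).round())
def pl(p):
    u=proj(s,hexp(p,zf+.028,.062,[1,0,2]),(t,r)); return (u-P).ravel()
k=least_squares(pl,[t[0],t[1],0.4],x_scale=[.01,.01,1]); print('plate wrist',k.x,k.fun)
# scene
def sock2(p):
    u=bbox(c,p,.106,.03); m=Sx([(199,0),(381,0),(0,306)])
    return [u[:,0].min()-m[0,0],u[:,0].max()-m[1,0],u[:,1].min()-m[2,1]]
k=least_squares(sock2,[.502,.219]); print('socket scene',k.x,k.fun)
H=hexp([t[0],t[1],0],zf+.028,.062,range(6)); print(((proj(c,H)+.5-[380,165])*6).round())
print('tcp',t)
E
python3 fit.py
```

```text
socket wrist [0.50361266 0.22191583] [-0.81414742  0.81445426  0.04222425]
flange wrist [0.50322626 0.21713281] [-0.65348357  0.65367902  0.04232956]
[[669. 233.]
 [372.  55.]
 [ 72. 227.]
 [ 92. 536.]
 [366. 676.]
 [642. 541.]]
plate wrist [0.50297674 0.2168772  0.52104744] [ 0.46534372 -0.10638746  1.06589908 -0.00400958 -1.55113331  0.31757436]
socket scene [0.50238374 0.2188338 ] [ 0.13706395 -0.13549653  0.01153107]
[[216. 192.]
 [423. 214.]
 [520. 128.]
 [416.  31.]
 [227.  13.]
 [125.  89.]]
tcp [0.50272952 0.21649337 0.21572533]
```

```bash
cat >> fit.py <<'E'
print('----')
def curve(S,z,rad,pts):
    def f(p):
        u=proj(S,circ(p[0],p[1],z,rad),(t,r)); d=np.linalg.norm(u[None]-pts[:,None],axis=2)
        # signed
        cc=u.mean(0); i=d.argmin(1); return np.linalg.norm(pts-cc,axis=1)-np.linalg.norm(u[i]-cc,axis=1)
    return least_squares(f,[.502,.218],diff_step=1e-4)
k=curve(s,.106,.03,W([(257,235),(467,235),(362,127),(285,167),(440,167)])); print('socket wrist arc',k.x,k.fun)
def sc(p):
    u=proj(c,hexp(p,zf+.028,.062,[0,1,2,4,5]));return (u-Sx([(222,198),(430,220),(521,130),(232,14),(128,97)])).ravel()
k=least_squares(sc,[t[0],t[1],0.4],x_scale=[.01,.01,1]); print('plate scene',k.x,k.fun.round(2))
E
python3 fit.py | sed -n '/----/,$p'
python3 - <<'E'
from h import *
P=[]
for i in range(5):
    P.append(np.r_[pose()[0],pose()[2]['ee_rot'][2]]); robot.snapshot('top')
print(np.array(P).round(4),np.mean(P,0))
E
```

```text
----
socket wrist arc [0.50314485 0.22096257] [-0.73374722 -0.84325361  1.08577336 -0.83047577 -0.67843606]
plate scene [0.50422816 0.21905992 0.5762178 ] [-0.07 -0.01 -0.13 -0.32  0.6   0.17 -0.44  0.56  0.03 -0.4 ]
[[ 0.5027  0.2165  0.2157 -0.5137]
 [ 0.5027  0.2165  0.2157 -0.5137]
 [ 0.5027  0.2165  0.2157 -0.5138]
 [ 0.5027  0.2165  0.2157 -0.5137]
 [ 0.5027  0.2165  0.2157 -0.5138]] [ 0.50272398  0.21647542  0.2157114  -0.5137385 ]
```

Estimates of the offset differ by 2–4 mm: scene gives (-1.8,0), wrist (0,+4) and absolute (-1.3,+2.3). I'll apply the middle value, lower to just above the mouth and look again, since the parallax is smaller there.

```bash
python3 -m creep '[[-1.8,15,1.2,0,0,0,255],[-1.8,30,1.2,0,0,0,255],[-1.8,43,1.2,0,0,0,255],[-1.8,48,1.2,0,0,0,255],[-1.8,48,1.2,0,0,0,255]]'; python3 -m creep '[[0,0,0,0,0,0,255],[0,0,0,0,0,0,255],[0,0,0,0,0,0,255],[0,0,0,0,0,0,255]]'; python3 -c "
from h import *
import pickle
t,r,o=pose(); print(t,o['wrist_force'])
s=see('wrist','w14'); c=see('scene','s14');d=see('top','t14')
pickle.dump((t,r.as_quat(),s,c,d),open('w14.pkl','wb'))
cv2.imwrite('pics/s14z.png',cv2.resize(c['color'][170:270,380:480],None,fx=6,fy=6,interpolation=2))
cv2.imwrite('pics/w14z.png',cv2.resize(s['color'][130:290,220:420],(750,600),interpolation=2))
"
```

```text
time: 19.8
tool_pos: [0.5015, 0.2183, 0.1671]
ee_rot: [-1.572, 0.001, -0.514]
wrist_force: [-0.5, -0.1, -2.1]
width: 0.0237
time: 20.3
tool_pos: [0.5019, 0.2184, 0.1679]
ee_rot: [-1.57, -0.0, -0.514]
wrist_force: [-0.3, 0.6, -2.0]
width: 0.024
[0.50185403 0.21840884 0.16794214] [-0.29938031  0.55167513 -2.0224856 ]
```

View pics/s14z.png

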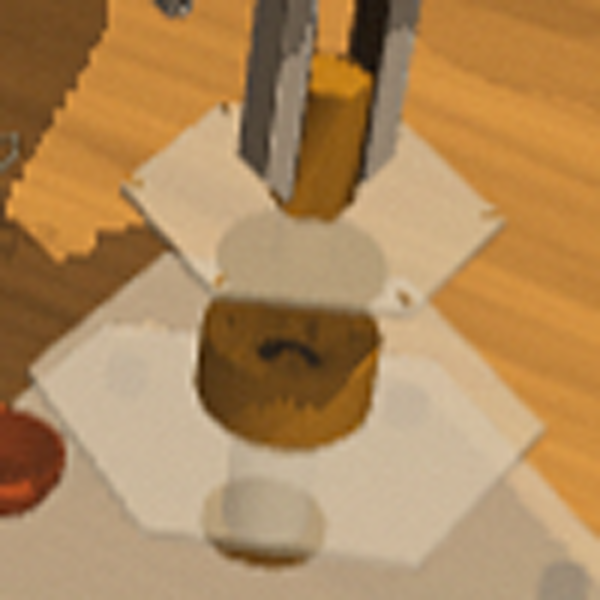

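View pics/w14z.png

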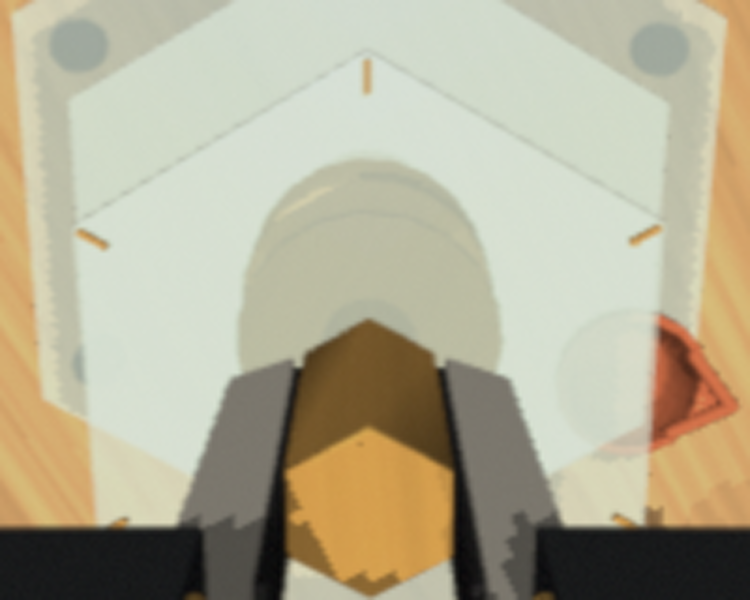

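```bash
cat > fit2.py <<'E'
from h import *
import pickle,sys
from scipy.optimize import least_squares
t,q,s,c,d=pickle.load(open(sys.argv[1],'rb')); r=R.from_quat(q)
A=np.linspace(0,2*np.pi,361)
def circ(x,y,z,rad): return np.c_[x+rad*np.cos(A),y+rad*np.sin(A),0*A+z]
W=lambda u: ((u+.5-[220,130])*3.75); S=lambda u:((u+.5-[380,170])*6)
def bb(u): return [u[:,0].min().round(),u[:,0].max().round(),u[:,1].min().round(),u[:,1].max().round()]
def hexp(p,z,rad,yaw=.5):
    a=np.radians(yaw+60*np.arange(6)); return np.c_[p[0]+rad*np.cos(a),p[1]+rad*np.sin(a),0*a+z]
zf=t[2]-.0367
for p in ([.502,.219],[.503,.218],[.502,.221]):
    print(p)
    print(' wrist socket',bb(W(proj(s,circ(*p,.106,.03),(t,r)))),'flange',bb(W(proj(s,circ(*p,zf+.005,.028),(t,r)))),'stand plate\n',W(proj(s,hexp(p,.076,.088),(t,r))).round().tolist(), '\n tier plate',W(proj(s,hexp(p,zf+.028,.062),(t,r))).round().tolist())
    print(' scene socket',bb(S(proj(c,circ(*p,.106,.03)))),'flange',bb(S(proj(c,circ(*p,zf+.005,.028)))),'\n plate',S(proj(c,hexp(p,zf+.028,.062))).round().tolist(),'\n stand plate',S(proj(c,hexp(p,.076,.088))).round().tolist())
E
python3 fit2.py w14.pkl
```

```text
[0.502, 0.219]
 wrist socket [np.float64(241.0), np.float64(496.0), np.float64(177.0), np.float64(421.0)] flange [np.float64(234.0), np.float64(503.0), np.float64(215.0), np.float64(469.0)] stand plate
 [[672.0, 101.0], [369.0, -83.0], [66.0, 100.0], [89.0, 423.0], [368.0, 567.0], [647.0, 424.0]] 
 tier plate [[666.0, 227.0], [368.0, 51.0], [70.0, 226.0], [92.0, 536.0], [368.0, 674.0], [643.0, 537.0]]
 scene socket [np.float64(201.0), np.float64(382.0), np.float64(276.0), np.float64(386.0)] flange [np.float64(216.0), np.float64(388.0), np.float64(209.0), np.float64(309.0)] 
 plate [[210.0, 289.0], [411.0, 310.0], [504.0, 221.0], [403.0, 121.0], [219.0, 104.0], [120.0, 183.0]] 
 stand plate [[142.0, 530.0], [418.0, 562.0], [545.0, 427.0], [406.0, 280.0], [161.0, 255.0], [25.0, 370.0]]
[0.503, 0.218]
 wrist socket [np.float64(247.0), np.float64(501.0), np.float64(179.0), np.float64(422.0)] flange [np.float64(240.0), np.float64(509.0), np.float64(217.0), np.float64(470.0)] stand plate
 [[677.0, 102.0], [375.0, -82.0], [71.0, 101.0], [94.0, 425.0], [373.0, 568.0], [652.0, 425.0]] 
 tier 
[... 582 characters left out ...]
oat64(414.0)] flange [np.float64(229.0), np.float64(498.0), np.float64(206.0), np.float64(461.0)] stand plate
 [[668.0, 94.0], [365.0, -91.0], [61.0, 93.0], [85.0, 417.0], [365.0, 562.0], [644.0, 418.0]] 
 tier plate [[662.0, 217.0], [363.0, 41.0], [63.0, 216.0], [87.0, 528.0], [363.0, 666.0], [639.0, 529.0]]
 scene socket [np.float64(206.0), np.float64(387.0), np.float64(279.0), np.float64(388.0)] flange [np.float64(222.0), np.float64(393.0), np.float64(211.0), np.float64(312.0)] 
 plate [[215.0, 292.0], [417.0, 313.0], [510.0, 223.0], [408.0, 123.0], [224.0, 106.0], [125.0, 185.0]] 
 stand plate [[147.0, 532.0], [424.0, 565.0], [550.0, 430.0], [411.0, 282.0], [166.0, 257.0], [29.0, 373.0]]
```

Both cameras now agree to about 0.5 mm. The stand and tier plates sit where a common axis at (0.502,0.219) would put them: wrist corners (668,101)/(70,101) and (661,227)/(77,225), scene corners (545,430) and (507,224). Lowering gently.

```bash
python3 -m creep '[[0,3,0,0,0,0,255],[0,6,0,0,0,0,255],[0,8,0,0,0,0,255],[0,10,0,0,0,0,255],[0,10,0,0,0,0,255]]'
```

```text
time: 21.08
tool_pos: [0.5016, 0.2183, 0.1574]
ee_rot: [-1.571, 0.0, -0.514]
wrist_force: [0.9, 0.6, -2.2]
width: 0.024
```

The stem is about 5 mm in with no reaction force, so the splines mesh. I'll continue on to the pad.

```bash
python3 -m creep '[[0,3,0,0,0,0,255],[0,6,0,0,0,0,255],[0,8,0,0,0,0,255],[0,10,0,0,0,0,255],[0,10,0,0,0,0,255]]';  python3 -m creep '[[0,1,0,0,0,0,255],[0,2,0,0,0,0,255],[0,3,0,0,0,0,255],[0,4,0,0,0,0,255],[0,4,0,0,0,0,255]]'
```

```text
time: 21.7
tool_pos: [0.5018, 0.2184, 0.1478]
ee_rot: [-1.571, -0.0, -0.514]
wrist_force: [0.0, 0.8, -2.1]
width: 0.0236
time: 22.32
tool_pos: [0.5019, 0.2184, 0.1443]
ee_rot: [-1.57, -0.001, -0.514]
wrist_force: [-0.9, -0.7, 4.4]
width: 0.0237
```

```bash
python3 -m creep '[[0,0.5,0,0,0,0,255],[0,1,0,0,0,0,255],[0,1.5,0,0,0,0,255],[0,1.5,0,0,0,0,255]]'; python3 -m creep '[[0,0.5,0,0,0,0,255],[0,1,0,0,0,0,255],[0,1,0,0,0,0,255]]'; python3 -m creep '[[0,0.5,0,0,0,0,255],[0,1,0,0,0,0,255],[0,1,0,0,0,0,255]]'
```

```text
time: 22.82
tool_pos: [0.5019, 0.2185, 0.1427]
ee_rot: [-1.57, -0.0, -0.514]
wrist_force: [-1.8, -0.4, 5.3]
width: 0.024
time: 23.2
tool_pos: [0.5019, 0.2185, 0.1426]
ee_rot: [-1.57, -0.001, -0.514]
wrist_force: [-4.0, -0.3, 8.4]
width: 0.0238
time: 23.58
tool_pos: [0.502, 0.2185, 0.1426]
ee_rot: [-1.569, -0.001, -0.514]
wrist_force: [-4.0, -1.1, 11.4]
width: 0.0239
```

The TCP stopped at 0.1426 (predicted home 0.1427) while the force keeps rising, so the flange is seated. I'll add a little push and check the pictures.

```bash
python3 -m creep '[[0,0.5,0,0,0,0,255],[0,1,0,0,0,0,255],[0,1,0,0,0,0,255],[0,1,0,0,0,0,255]]'; python3 -c "
from h import *
t,r,o=pose(); print(t,o['wrist_force'],o['width'])
c=see('scene','s15')
for n in ['tier_flange','tier','socket','lid_handle','diya_a','bowl','jar','clip','notebook']:
    print(n,[(d['point'],d['p']) for d in robot.landmark_of(n,'scene')[:3]])
cv2.imwrite('pics/s15z.png',cv2.resize(c['color'][170:270,380:480],None,fx=6,fy=6,interpolation=2))
"
```

```text
time: 24.08
tool_pos: [0.502, 0.2185, 0.1426]
ee_rot: [-1.569, -0.002, -0.514]
wrist_force: [-5.2, -1.8, 15.6]
width: 0.0238
[0.50198941 0.21850512 0.14260703] [-5.22454889 -1.83191049 15.58890352] 0.023763730969528014
tier_flange [([0.5, 0.2144, 0.1074], 0.78), ([0.7297, 0.2373, 0.0], 0.57), ([0.5049, 0.2218, 0.1593], 0.4)]
tier [([0.5024, 0.2179, 0.082], 0.83), ([0.5036, 0.2216, 0.0012], 0.69)]
socket [([0.5012, 0.2162, 0.1043], 0.9)]
lid_handle [([0.6707, -0.2418, 0.2465], 0.85)]
diya_a [([0.5468, 0.0191, 0.0028], 0.79), ([0.5473, 0.136, 0.0163], 0.68), ([0.5519, 0.3013, 0.0165], 0.6)]
bowl [([0.6881, -0.0026, -0.0037], 0.74)]
jar [([0.7307, 0.2397, -0.0006], 0.84), ([0.4991, 0.2159, 0.1072], 0.73)]
clip [([0.4113, 0.0122, -0.0009], 0.77)]
notebook [([0.7381, -0.2708, -0.0006], 0.75)]
```

View pics/s15z.png

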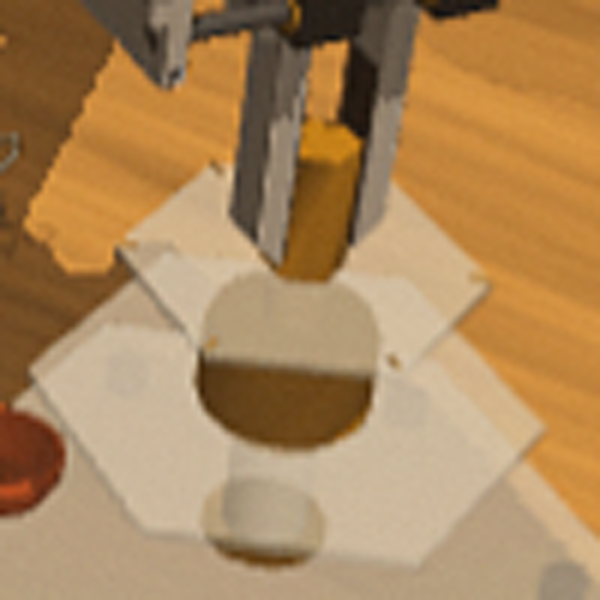

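View pics/s15.png

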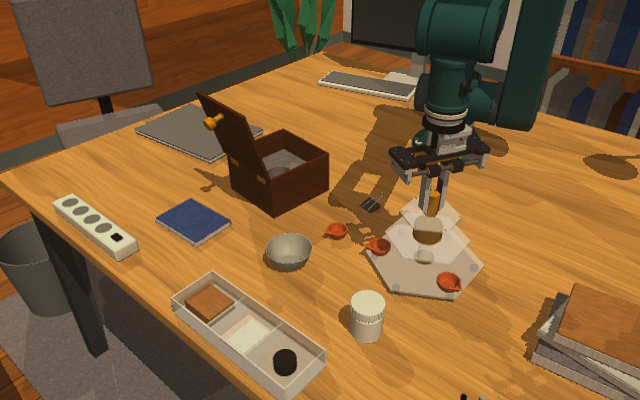

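The zoomed view shows the flange disc merged with the socket mouth at about (290,310). The lid is still open and the other objects are where they were, so I'm handing in.

```bash
python3 -c "
from h import *
print(robot.close_job()); t,r,o=pose(); print(t,o['wrist_force'],o['width'],o['time'])"
```

```text
the job is handed in; nothing more can be done
None
the job is handed in; nothing more can be done
```

The top tier is seated in the stand's socket, still gripped and pressed down, and the lid of the case is resting open on its stop. I handed the job in at about 24 s; the system gave no verdict.

- **What I did:** I swung the lid open by its knob, lifted the tier out by its pillar and turned it 28.5°. The splines then slid in without resistance, and I pressed it home.
- **Tier seated:** The tool stopped at z = 0.1426 m, against 0.1427 m predicted for fully home. The upward force kept rising to 15.6 N (the pad alone gives 8 N), and the grip held at 23.8 mm. The scene picture shows the flange on the socket mouth, with the network putting it at 0.107 m (mouth at 0.106 m).
- **Lid and other objects:** The knob was found where a 106° lid would put it. The networks put the diyas, bowl, jar, clip and notebook within about 5 mm of their starting places, which is roughly their own accuracy.
- **Disagreements:** Before I lowered the tier, the estimates of its sideways offset from the socket differed by up to about 4 mm. I used a middle value and looked again close up; the two cameras then agreed to about 0.5 mm. At the end there was also a sideways force of about 5 N, so the tier may be pressing lightly on one side of the socket.

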